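Close the tea-bag box and tuck its flap under the lip

ROBOT

A 6-joint arm with a two-finger parallel gripper is mounted at the origin on a cart in front of the work surface, level with it; the furniture and walls round the work are solid. World frame = base frame: x ahead of the robot, y to its left, z up, the work surface at z = 0. Lengths are in m, angles in degrees, forces in N, time in s.
With the tool pointing down it reaches from about 0.375 to 0.9 m from the base axis. Payload 3.1 kg.
Tool frame: the origin (TCP) lies between the finger pads; the fingertips stand 11 mm ahead of it and the grasp point (between the pads) lies 8 mm behind it; x points along the fingers, y is the direction in which the jaws open and shut, and the axes are right-handed (so a half turn about x gives the same grasp; the last joint's range is limited). The gripper opens to 87 mm and grips with 3 to 60 N. Pads are 19 mm wide; open, the fingers measure 117 mm over their backs; the gripper's body (75 mm by 190 mm) begins 51 mm behind the grasp point.
Start: joints at [-86.431, 30.224, 82.088, -0, 67.689, -10.227], TCP at [0.149, -0.607, 0.234] pointing down, gripper open.
Joint ranges: [-176.69, 176.69], [-43.24, 126.21], [12.49, 139.97], [-82, 262], [0, 151.66], [-163.58, 163.58]. Speed limits (degrees/s): [159.86, 159.86, 180, 180, 180, 180].

INTERFACE

Orientations are given as a 3x3 rotation matrix whose columns are the frame's x, y, z axes.
In Python, from rig import bot gives the robot as it stands.
- The arm moves only by the shell command python3 -m inch 'ROWS' [OPENING]. ROWS is a JSON object of lists of equal length, an entry for each row: "dp": the shift along the tool's x, y, z in mm, a list of three; "yaw": the turn about the tool's x in degrees. In form: {"dp": [[tx, ty, tz], ...], "yaw": [yaw, ...]}. A call has 1 to 20 rows; each row shifts and turns the commanded pose from where the row before left it, along the tool's axes as they then stand; what a row does not reach is not made up. A row lasts 1/12 s, in which the tool goes at most 41.7 mm and 7.16 degrees, less where a joint would pass 70% of its speed; a pose out of reach is approached as far as the arm can. A call is refused whole if a number of a shift passes 41.7 or a number of a turn 7.16, either way. A call with a gripper value outside its range is refused whole. OPENING is the finger opening in mm, from 0 to 87, set as the call begins (- or left out, the last holds). The fingers move at their own pace and stop on an object; the grip force is fixed at half the most. Time passes only in rows, so rows that do not move let the fingers close. It gives the time, the measured TCP pose, the force and the opening at its end, in the units of the state.
- bot.read_state(): the state, without advancing time (a new reading comes with each control period).
- bot.capture(name): name is "scene" or "top"; returns a dict with "color" (420x560x3 uint8, red, green, blue), "intrinsics" (3x3 intrinsics, pixels), "pose" (4x4, takes a point from camera to world coordinates). Camera axes: x right, y down, z forward; pixel columns grow to the right and rows downward; lengths in m; the calibration is good to about 2 mm. A picture is of the moment at which its call begins. There is no depth.
- bot.hand_in(): hands the job in, once; it reports no verdict.
The state is a dict: "time_s": time; "joint_positions": joint angles; "qvel": joint speeds; "tau": joint torques, N m; "position": TCP position; "tcp_rot": TCP orientation; "force": force on the tool from outside, world axes, zero at the start; "moment": the same for the moment, N m; "opening": opening from 0.0 (shut) to 1.0 (fully open).
Only numpy, scipy, OpenCV 4.12 (cv2) and the standard library are available. Lean on these libraries where they do the work, as an engineer would, in place of code of your own. Each camera call takes 0.05 s, during which the arm holds its last target.

TASK

Close the small wooden tea-bag box on the worktop: using fingertips only, fold its springy flap down over the tea bags, press it flat, and push it along by the step on its outer face, all the way until its free edge is tucked beneath the box's lip and stays down by itself when you let go. Only press and push, with no more than a moderate force: do not touch the inner face of the flap, lift the box or shove it away, and leave the other things on the worktop alone.

Things in the scene. Friction and masses are not known exactly. Their poses are not given: they have to be found in the camera images.
- caddy: The tea-bag box: pale wood, open on top, 134 mm deep (x), 130 mm wide (y), side walls 65 mm high, loose on four rubber feet, about 1.9 kg. Origin: centre of its underside, on the worktop. z up; its -x side carries the tall front wall (80 mm overall height incl. lip); its +x side carries the flap's hinge. -x of the box is the direction in which the flap folds over and slides under the lip. The box is turned by up to about 0.6 rad either way from facing the robot with the lip.
- lip_edge (a point): Middle of the free edge of the retaining lip, a 4 mm thick wooden strip as wide as the box that overhangs from the top of the front wall towards the hinge by 13 mm; its underside is 76 mm and its top 80 mm above the box's underside. The gap under it is 4 mm higher than the outer face of the flap when that lies flat. Axes as the box.
- flap_hinge (a point): Middle of the flap's hinge pin (axis along the box's y), 69 mm above the box's underside; it moves with flap_slide. The flap is a pale wooden board 100 mm long from this pin to its free edge, 126 mm wide; its outer face (top when closed) lies 3 mm from the pin's axis, its inner face 3 mm on the other side. Axes turn with the flap: -x runs from the pin to the free edge, z out of the outer face.
- step_foot (a point): On the flap's outer face, middle of the foot of a step 70 mm wide and 7 mm high, 60 mm from the pin: its upright face looks towards the hinge, and on the free-edge side it slopes down as a ramp. A fingertip placed between hinge and step can push the flap towards the lip. Axes turn with the flap.
- flap_edge (a point): Middle of the flap's free edge, 100 mm from the pin. With the flap flat and not slid it lies 5 mm short of the lip's free edge. Axes turn with the flap.
- flap (a joint): Angle of the flap in rad: 0 = folded flat over the box, 1.57 = standing upright; it starts at about 1.35 to 1.65. A light spring (0.07 N m/rad, at rest near 1.5 rad) lifts it again when it is let go untucked; its stops are at 0 and 1.9. Tucked under the lip it stays below about 0.05; lying on top of the lip it reads about 0.14.
- flap_slide (a joint): How far the hinge pin has slid in its slots towards the lip, in m: 0 = away from the lip (it starts at 0 to 0.0015), 0.018 = fully home, the flap's edge 13 mm beneath the lip. It slides with about 5 N of friction and stays where it is left; if it is slid forward before the flap is flat, the flap lands on top of the lip.
- flap_liner: The inner face of the flap: a board set in 6 mm from the flap's edges, not to be touched. Its origin lies at the hinge pin; axes as the flap.
- mug: White mug, 93 mm high, a bystander to the left of the box. Origin: centre of its underside.
- teaspoon: Teaspoon 130 mm long, lying in front of the box, a bystander.
- milk_jug: Small orange jug, 85 mm high, a bystander to the right of the box. Origin: centre of its underside.
- lemon: Lemon, 78 mm long, lying behind the box, a bystander.
- grinder_cup: White cup without handle, 58 mm wide and 62 mm high, behind the box, a bystander. Origin: centre of its underside.
Things that resemble listed ones, but are neither listed nor needed, are in the scene too. Leave any pink or yellow look-alike of the caddy alone.

How it is judged (in metres and radians):
At the end, for the whole second after the job is handed in: The flap lies folded within 0.08 rad of flat and slid at least 12 of 18 mm towards the lip, so that its edge is at least 7 mm beneath the lip and holds by itself; the box stands upright, at rest, within 50 mm of where it stood (value of joint flap below 0.08 rad and value of joint flap_slide above 0.012 m and distance of caddy from where it was at the start of the episode below 0.05 m and angle between caddy's own z axis and vertical below 0.05 rad and linear speed of caddy below 0.02 m/s); the robot touches nothing.
It fails at once if the flap is pinched or handled by its inner face (contact force between the fingers and flap_liner above 1 N).
It fails at once if the box is pressed or pushed hard (over 40 N) (contact force between any of the arm, the fingers and caddy above 40 N).
It fails at once if the box is lifted or tipped (height (world z) of caddy above 0.012 m or angle between caddy's own z axis and vertical above 0.2 rad).
It fails at once if the box is shoved away by more than 60 mm (distance of caddy from where it was at the start of the episode above 0.06 m).
It fails at once if the mug, jug, teaspoon or cup is moved more than 30 mm, or the lemon more than 40 mm (distance of any of mug, teaspoon, milk_jug, grinder_cup from where it was at the start of the episode above 0.03 m or distance of lemon from where it was at the start of the episode above 0.04 m).
It also fails if it takes over 38 s, if anything falls off the work surface, if the arm or the gripper's body presses on something with over 40 N, if the wrist force passes 120 N, or if a joint passes its speed limit or range.

## Working session

There is one attempt and no reset: what is moved stays moved. The work goes in short steps, Python scripts to look and compute and a shell command to move; the robot and the scene stay as the last step left them, time stands still between calls to the robot, and variables do not carry over. Pictures are saved under pics/ and viewed, and the job is handed in when it is done.

```bash
ls; mkdir -p pics; python3 - <<'E'
from rig import bot
import cv2,numpy as np
s=bot.read_state();print(s['time_s'],s['position'],np.round(s['tcp_rot'],3).tolist(),s['force'],s['opening'])
for n in ['scene','top']:
    c=bot.capture(n);cv2.imwrite(f'pics/{n}0.png',c['color'][:,:,::-1]);np.savez(f'{n}0.npz',**c)
    print(n,np.round(c['intrinsics'],1).tolist(),np.round(c['pose'],4).tolist())
E
```

```text
pics
0.0 [ 0.1490415  -0.60625919  0.23259837] [[-0.0, 0.238, -0.971], [0.002, -0.971, -0.238], [-1.0, -0.002, -0.0]] [-0.13864667  1.15476799 -0.4955404 ] 1.0017069174639588
scene [[398.3, 0.0, 276.5], [0.0, 398.3, 208.8], [0.0, 0.0, 1.0]] [[-0.7254, -0.4204, 0.5451, 0.088], [-0.6883, 0.4538, -0.566, 0.5801], [-0.0094, -0.7857, -0.6185, 0.6684], [0.0, 0.0, 0.0, 1.0]]
top [[533.6, 0.0, 275.5], [0.0, 533.6, 210.1], [0.0, 0.0, 1.0]] [[0.4168, -0.8835, 0.2137, 0.2896], [-0.909, -0.4068, 0.091, -0.0854], [0.0066, -0.2322, -0.9726, 1.5753], [0.0, 0.0, 0.0, 1.0]]
```

View pics/scene0.png

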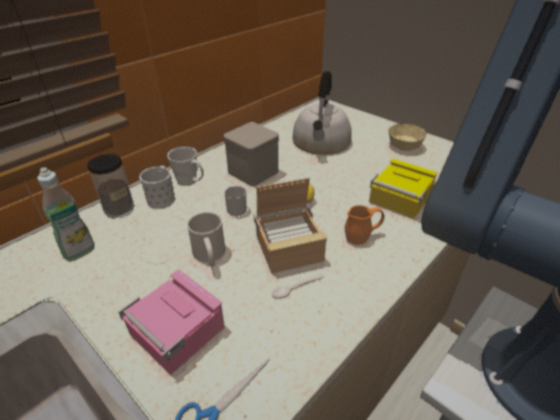

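View pics/top0.png

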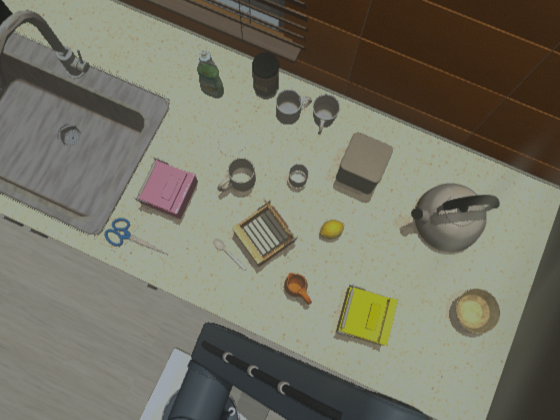

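The box is at about (264,233) in top and (290,225) in scene. Its flap stands up, with the mug, cup, lemon, jug and spoon around it. I'll zoom in.

```bash
cat > h.py <<'E'
import numpy as np
def load(n): return dict(np.load(n+'.npz'))
def ray(c,u,v):
    K=c['intrinsics'];P=c['pose'];d=P[:3,:3]@np.linalg.inv(K)@np.array([u,v,1.]);return P[:3,3],d/np.linalg.norm(d)
def onz(c,u,v,z):
    o,d=ray(c,u,v);return o+d*(z-o[2])/d[2]
def tri(c1,p1,c2,p2):
    o1,d1=ray(c1,*p1);o2,d2=ray(c2,*p2)
    s=np.linalg.lstsq(np.stack([d1,-d2],1),o2-o1,rcond=None)[0]
    a=o1+s[0]*d1;b=o2+s[1]*d2;return (a+b)/2,np.linalg.norm(a-b)
def proj(c,p):
    P=c['pose'];q=c['intrinsics']@(P[:3,:3].T@(np.asarray(p)-P[:3,3]));return q[:2]/q[2]
E
python3 - <<'E'
import cv2
a=cv2.imread('pics/scene0.png')[165:285,225:385];cv2.imwrite('pics/zs0.png',cv2.resize(a,None,fx=5,fy=5,interpolation=cv2.INTER_CUBIC))
a=cv2.imread('pics/top0.png')[190:280,210:330];cv2.imwrite('pics/zt0.png',cv2.resize(a,None,fx=6.5,fy=6.5,interpolation=cv2.INTER_CUBIC))
E
```

```text
(no output)
```

View pics/zs0.png

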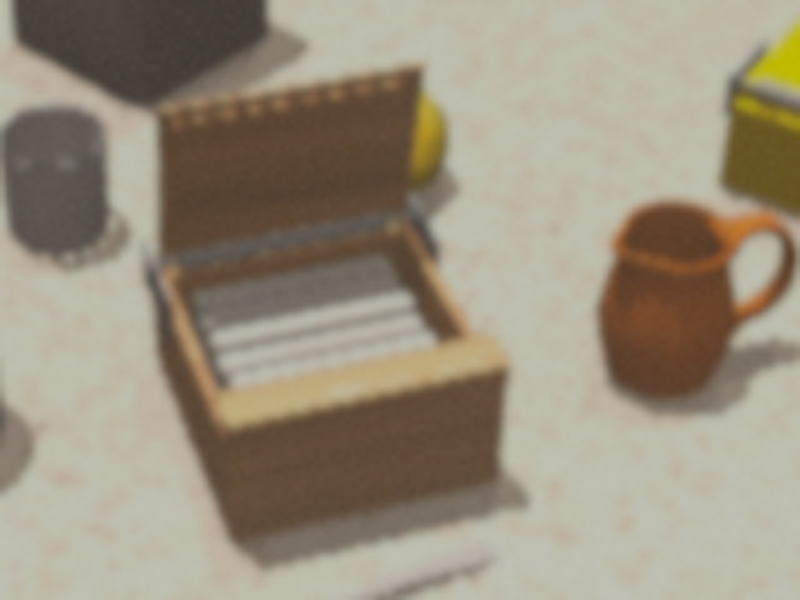

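View pics/zt0.png

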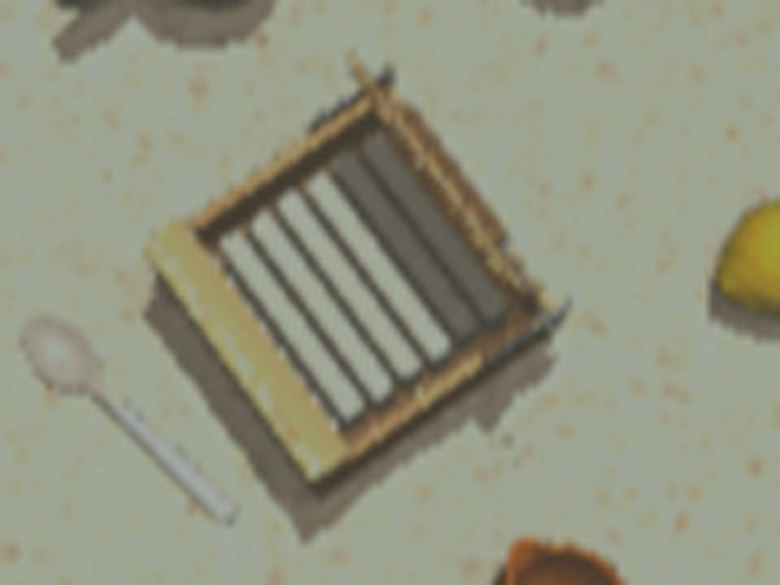

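```bash
python3 - <<'E'
from h import *
S=load('scene0');T=load('top0')
s=lambda u,v:(225+u/5-.4,165+v/5-.4)
t=lambda u,v:(210+u/6.5-.42,190+v/6.5-.42)
pts={'lipOutL':((226,430),(150,252)),'lipOutR':((507,368),(315,482)),'lipInL':((212,393),(188,222)),'lipInR':((478,338),(346,437)),
'flapTopL':((160,107),(352,55)),'flapTopR':((421,67),(548,303)),'jugC':((668,395),(560,560))}
R={}
for k,(a,b) in pts.items():
    p,e=tri(S,s(*a),T,t(*b));R[k]=p;print(k,np.round(p,4),'gap',round(e,4))
for k in ['lipOutL','lipOutR','lipInL','lipInR']:
    print(k,onz(S,*s(*pts[k][0]),.08)[:2].round(4),onz(T,*t(*pts[k][1]),.08)[:2].round(4))
print('bottoms scene', onz(S,*s(237,537),0.005),onz(S,*s(497,480),0.005))
d=lambda a,b:np.linalg.norm(R[a]-R[b])
print(d('lipOutL','lipOutR'),d('lipInL','lipInR'),d('flapTopL','flapTopR'))
v=R['lipOutR']-R['lipOutL'];print(np.degrees(np.arctan2(v[1],v[0])))
v=R['flapTopR']-R['flapTopL'];print(np.degrees(np.arctan2(v[1],v[0])))
for n,c,p in [('mug',T,(241,175)),('cup',T,(298,176)),('lemon',T,(332,229)),('jug',T,(296,286)),('spoonA',T,(218,243)),('spoonB',T,(244,269))]:
    print(n,onz(c,*p,0.03 if n!='cup' else .05).round(3))
E
```

```text
lipOutL [0.5226 0.1465 0.0705] gap 0.0066
lipOutR [0.4592 0.0358 0.0721] gap 0.0037
lipInL [0.5411 0.1365 0.0735] gap 0.0061
lipInR [0.4812 0.0311 0.074 ] gap 0.0008
flapTopL [0.6178 0.0905 0.1655] gap 0.0026
flapTopR [ 0.5607 -0.0257  0.1544] gap 0.0092
jugC [ 0.4653 -0.0821 -0.0204] gap 0.0365
lipOutL [0.5188 0.1547] [0.5183 0.1432]
lipOutR [0.456  0.0436] [0.4567 0.0343]
lipInL [0.5391 0.1425] [0.5374 0.1338]
lipInR [0.4776 0.0368] [0.4801 0.0304]
bottoms scene [0.52237965 0.14609879 0.005     ] [0.4592018  0.03881372 0.005     ]
0.1275839828930471 0.1212911959959002 0.1299045231140408
-119.79174746753264
-116.19956761463283
mug [0.685 0.199 0.03 ]
cup [0.748 0.04  0.05 ]
lemon [ 0.647 -0.117  0.03 ]
jug [ 0.45  -0.088  0.03 ]
spoonA [0.469 0.171 0.03 ]
spoonB [0.431 0.069 0.03 ]
```

```bash
python3 -m inch '{"dp":[[0,0,0],[0,0,0],[0,0,0],[0,0,0],[0,0,0],[0,0,0]],"yaw":[7.15,7.15,7.15,7.15,7.15,7.15]}' 0; python3 -m inch '{"dp":[[0,-20,-3],[0,-39,-6],[0,-39,-6],[0,-39,-6],[0,-39,-6],[0,-39,-6],[0,-39,-6],[0,-39,-6],[0,-39,-6],[0,-39,-6],[0,-39,-6],[0,-39,-6],[0,-39,-6],[0,-39,-6],[0,-39,-6],[0,-39,-6],[0,-39,-6],[0,-39,-6],[0,-39,-6],[0,-30,-5]],"yaw":[0,0,0,0,0,0,0,0,0,0,0,0,0,0,0,0,0,0,0,0]}' 0
cat > look.py <<'E'
import sys,cv2,numpy as np
from rig import bot
n=sys.argv[1]
s=bot.read_state();R=np.array(s['tcp_rot']);print('t',s['time_s'],'p',np.round(s['position'],4),'ytool',np.round(R[:,1],3),'z',np.round(R[:,2],3),'F',np.round(s['force'],1),'op',round(s['opening'],2))
for c,(r0,r1,c0,c1,f) in {'scene':(130,300,200,400,4),'top':(160,290,200,350,5)}.items():
    d=bot.capture(c);np.savez(f'{c}{n}.npz',**d);a=d['color'][r0:r1,c0:c1,::-1]
    cv2.imwrite(f'pics/{c}{n}.png',cv2.convertScaleAbs(cv2.resize(a,None,fx=f,fy=f,interpolation=cv2.INTER_CUBIC),alpha=1.3))
E
python3 look.py 1
```

```text
time_s: 0.6
position: [0.149, -0.6065, 0.233]
tcp_rot: [[-0.0, -0.492, -0.871], [0.001, -0.871, 0.492], [-1.0, -0.001, 0.001]]
force: [0.5, 0.4, 0.1]
opening: 0.632
time_s: 2.27
position: [0.6174, -0.0034, 0.2332]
tcp_rot: [[-0.0, -0.485, -0.875], [0.001, -0.875, 0.485], [-1.0, -0.001, 0.0]]
force: [-0.2, -0.9, -0.6]
opening: 0.009
t 2.2667 p [ 0.6174 -0.0034  0.2332] ytool [-0.485 -0.875 -0.001] z [-0.875  0.485  0.   ] F [-0.2 -0.9 -0.6] op 0.01
```

View pics/scene1.png

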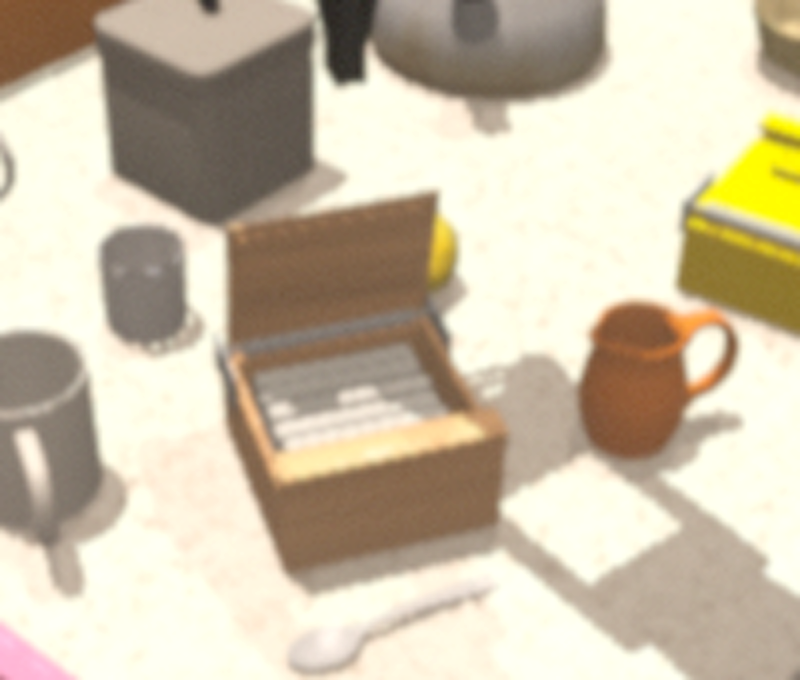

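View pics/top1.png

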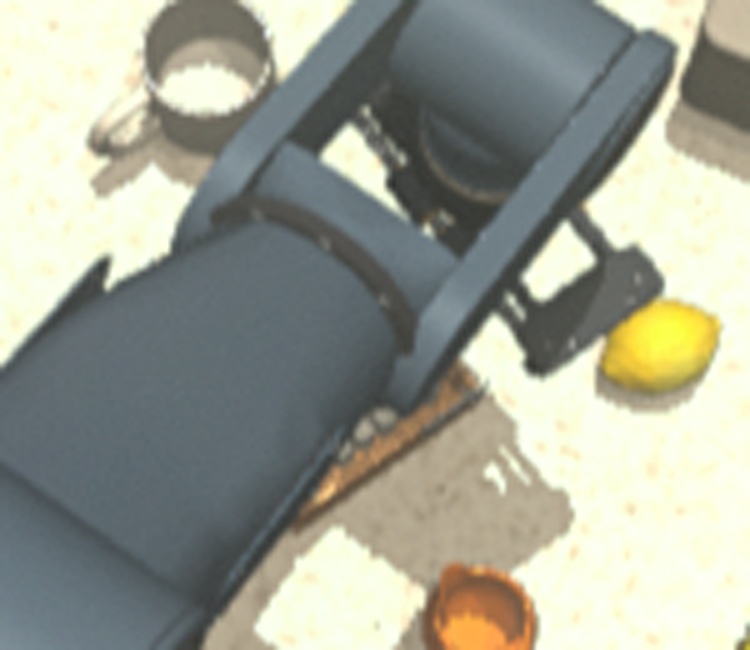

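```bash
python3 - <<'E'
from h import *
import cv2
S=load('scene1');cv2.imwrite('pics/sfull1.png',S['color'][:,:,::-1])
print(proj(S,[.6174,-.0034,.222]),proj(load('top1'),[.6174,-.0034,.222]),proj(S,[.589,.032,.169]))
E
```

```text
[286.22059716 147.97335028] [295.83112759 206.74372757] [284.79300664 178.88338718]
```

View pics/sfull1.png

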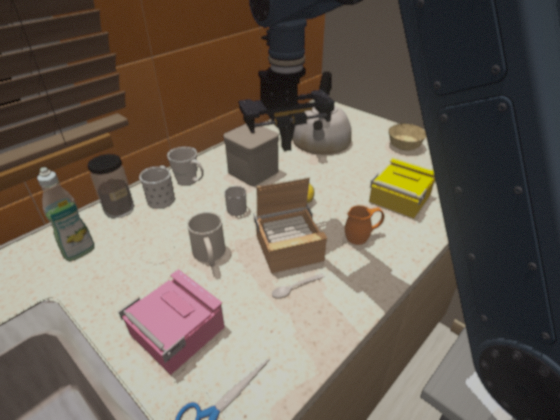

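Fingertip shows at (288,149) in scene, and FK projects it to (286,148), so the calibration agrees. The tip is about 31 mm behind the pin and 22 mm off-centre. I'll back off, centre it, then descend behind the flap.

```bash
python3 -m inch '{"dp":[[0,-11,-13],[0,-11,-13],[20,0,0],[25,0,0],[25,0,0],[25,0,0],[10,0,0],[0,0,0]],"yaw":[0,0,0,0,0,0,0,0]}' 0; python3 look.py 2
```

```text
time_s: 3.03
position: [0.6468, -0.0001, 0.1252]
tcp_rot: [[-0.008, -0.487, -0.873], [0.001, -0.873, 0.487], [-1.0, 0.003, 0.007]]
force: [-0.0, 0.4, 0.2]
opening: 0.003
t 3.0333 p [ 6.468e-01 -1.000e-04  1.252e-01] ytool [-0.487 -0.873  0.003] z [-0.873  0.487  0.007] F [-0.   0.4  0.2] op 0.0
```

View pics/scene2.png

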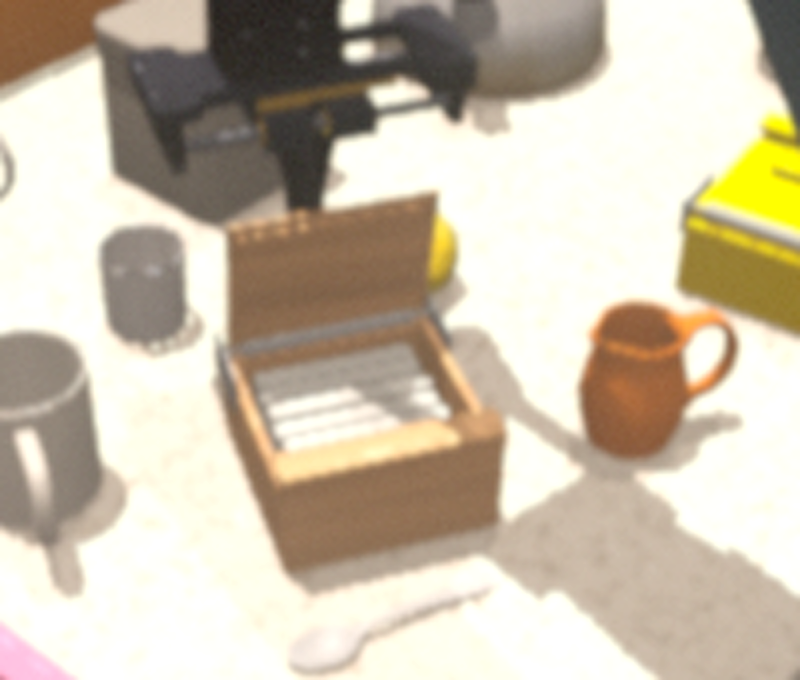

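View pics/top2.png

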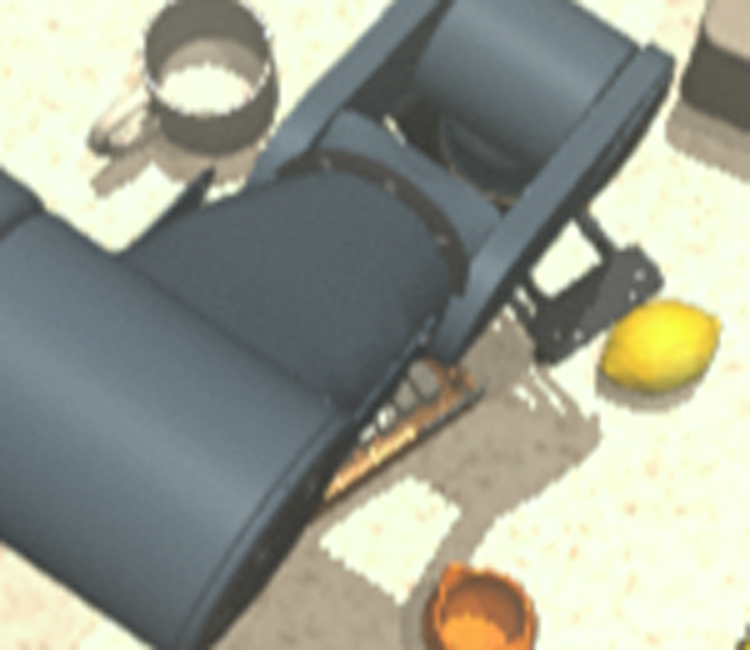

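```bash
python3 -m inch '{"dp":[[1,0,10],[1,0,10],[0,0,8],[0,0,6],[1,0,6],[0,0,5],[0,0,0]],"yaw":[0,0,0,0,0,0,0]}' 0; python3 look.py 3
```

```text
time_s: 3.72
position: [0.609, 0.023, 0.1257]
tcp_rot: [[-0.001, -0.486, -0.874], [0.0, -0.874, 0.486], [-1.0, 0.0, 0.001]]
force: [-0.2, -0.5, -0.0]
opening: 0.003
t 3.7167 p [0.609  0.023  0.1257] ytool [-0.486 -0.874  0.   ] z [-0.874  0.486  0.001] F [-0.2 -0.5 -0. ] op 0.0
```

View pics/scene3.png

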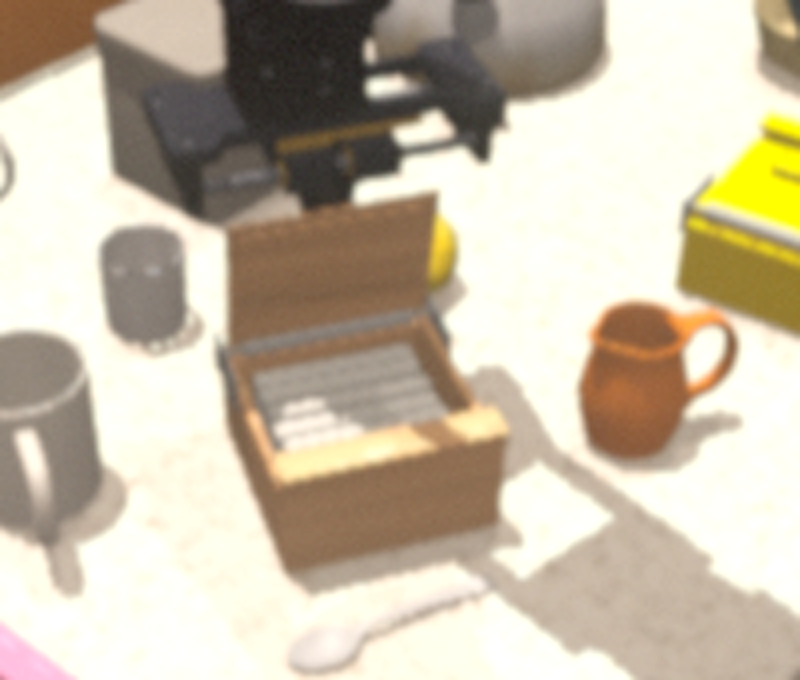

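```bash
python3 -m inch '{"dp":[[1,0,4],[1,0,4],[1,0,4],[0,0,0]],"yaw":[0,0,0,0]}' 0; python3 look.py 4
```

```text
time_s: 4.15
position: [0.5986, 0.0284, 0.1221]
tcp_rot: [[-0.002, -0.486, -0.874], [0.0, -0.874, 0.486], [-1.0, 0.0, 0.002]]
force: [-0.5, 0.2, -0.3]
opening: 0.003
t 4.15 p [0.5986 0.0284 0.1221] ytool [-0.486 -0.874  0.   ] z [-0.874  0.486  0.002] F [-0.5  0.2 -0.3] op 0.0
```

View pics/scene4.png

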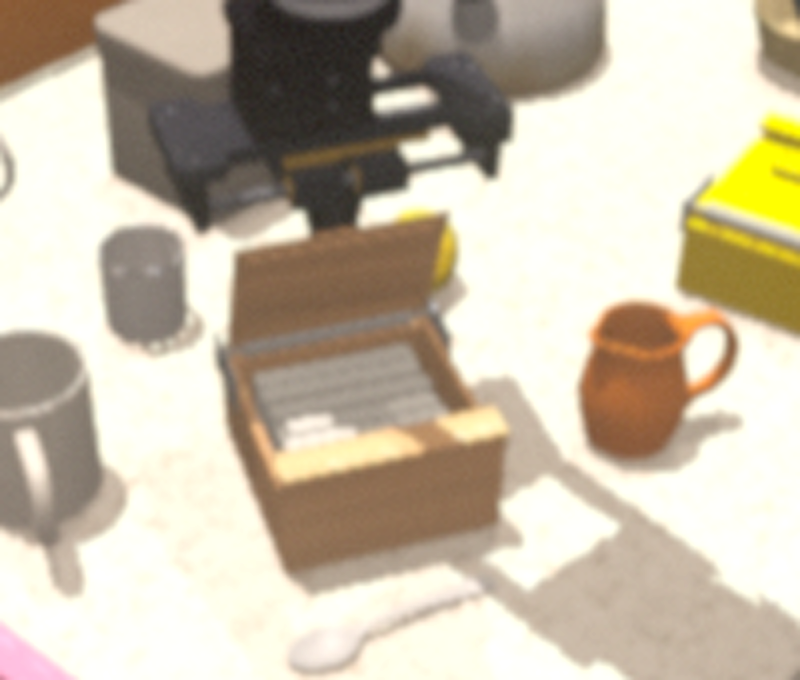

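```bash
cat > th.py <<'E'
from h import *
import sys
S=load('scene1');xh=np.array([.874,-.486,0]);yh=np.array([.486,.874,0])
pin=np.array([.601,.0305,.069])
# solve theta via ray against the arc: nearest approach in plane box-y=0 (ray∩plane)
def theta(u,v):
    o,d=ray(S,200+u/4-.4,130+v/4-.4)
    s=((pin-o)@yh)/(d@yh);p=o+s*d-pin
    return p@xh,p[2],np.hypot(p@xh,p[2]),np.arctan2(p[2],-(p@xh))
for a in [(333,211),(341,235)]: print(np.round(theta(*a),3))
E
python3 th.py
```

```text
[-0.011  0.091  0.092  1.451]
[-0.025  0.085  0.088  1.279]
```

```bash
python3 -m inch '{"dp":[[2,0,2],[2,0,3],[2,0,4],[2,0,4],[2,0,3],[3,0,3],[3,0,3],[3,0,2],[0,0,0]],"yaw":[0,0,0,0,0,0,0,0,0]}' 0; python3 look.py 5
```

```text
time_s: 5.0
position: [0.5779, 0.0401, 0.1028]
tcp_rot: [[-0.002, -0.486, -0.874], [0.0, -0.874, 0.486], [-1.0, 0.0, 0.002]]
force: [0.9, 0.8, 0.7]
opening: 0.004
t 5.0 p [0.5779 0.0401 0.1028] ytool [-0.486 -0.874  0.   ] z [-0.874  0.486  0.002] F [0.9 0.8 0.7] op 0.0
```

View pics/scene5.png

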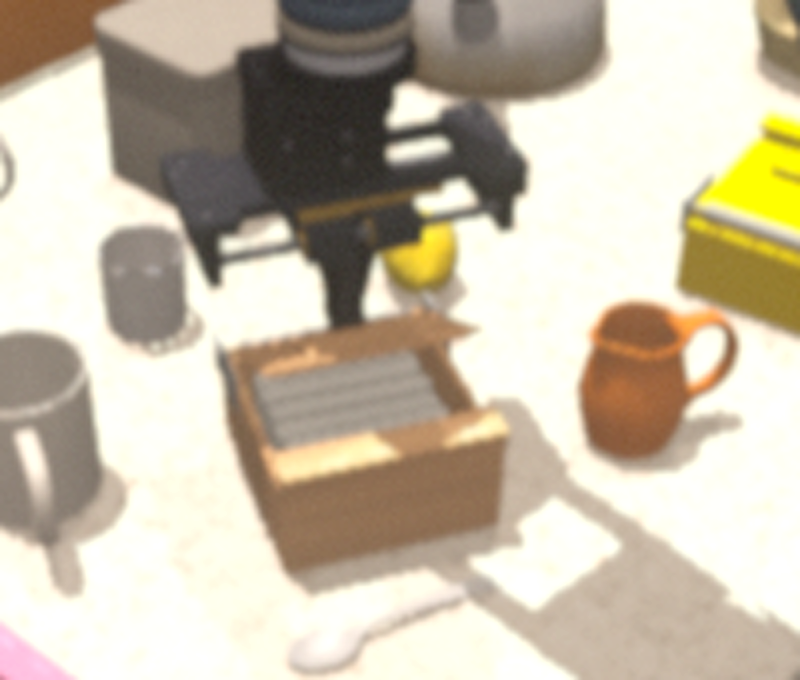

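```bash
python3 -m inch '{"dp":[[3,0,1],[3,0,1],[3,0,1],[3,0,1],[3,0,1],[2,0,0],[0,0,0]],"yaw":[0,0,0,0,0,0,0]}' 0; python3 look.py 6
```

```text
time_s: 5.68
position: [0.5739, 0.0423, 0.0859]
tcp_rot: [[-0.002, -0.486, -0.874], [0.0, -0.874, 0.486], [-1.0, 0.0, 0.002]]
force: [-0.9, 1.0, 2.6]
opening: 0.004
t 5.6833 p [0.5739 0.0423 0.0859] ytool [-0.486 -0.874  0.   ] z [-0.874  0.486  0.002] F [-0.9  1.   2.6] op 0.0
```

View pics/scene6.png

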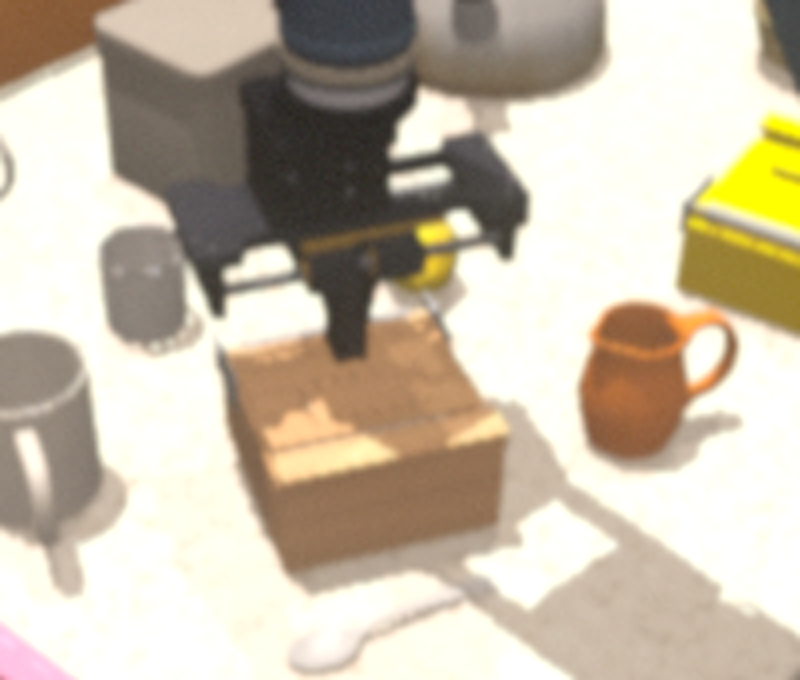

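The flap is almost flat, and its free edge at row ~435 (crop) still sits just behind the lip. I'll press down gently.

```bash
python3 -m inch '{"dp":[[1,0,0],[1,0,0],[1,0,0],[0,0,0]],"yaw":[0,0,0,0]}' 0; python3 look.py 7; cd pics; python3 -c "
import cv2;a=cv2.imread('scene7.png')[260:560,180:540];cv2.imwrite('z7.png',cv2.resize(a,None,fx=2,fy=2))"
```

```text
time_s: 6.12
position: [0.5739, 0.0422, 0.0834]
tcp_rot: [[-0.001, -0.486, -0.874], [0.0, -0.874, 0.486], [-1.0, 0.0, 0.001]]
force: [-2.2, 1.3, 3.2]
opening: 0.005
t 6.1167 p [0.5739 0.0422 0.0834] ytool [-0.486 -0.874  0.   ] z [-0.874  0.486  0.001] F [-2.2  1.3  3.2] op 0.01
```

View pics/z7.png

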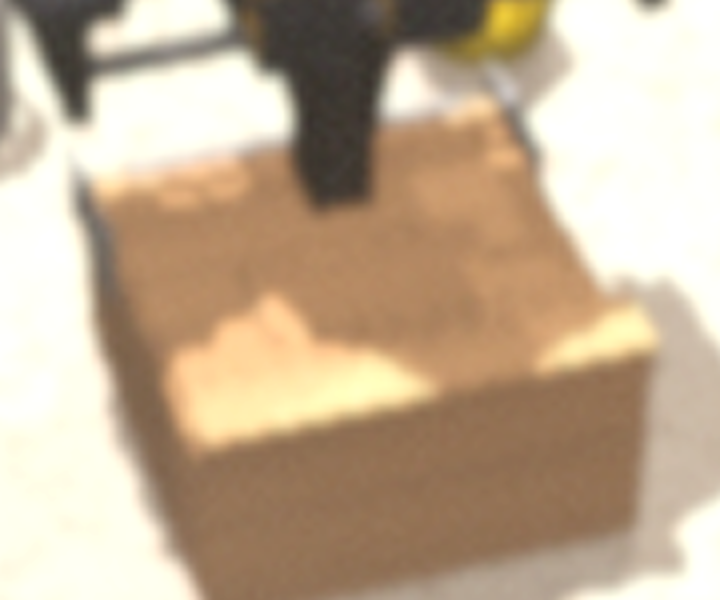

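```bash
python3 -m inch '{"dp":[[1,0,0],[0.5,0,0],[0,0,0]],"yaw":[0,0,0]}' 0; python3 -m inch '{"dp":[[0.5,0,0],[0,0,0]],"yaw":[0,0]}' 0
```

```text
time_s: 6.47
position: [0.5744, 0.0421, 0.0831]
tcp_rot: [[0.0, -0.486, -0.874], [-0.0, -0.874, 0.486], [-1.0, 0.0, -0.0]]
force: [-3.3, 1.3, 8.8]
opening: 0.008
time_s: 6.63
position: [0.5744, 0.0421, 0.083]
tcp_rot: [[0.0, -0.486, -0.874], [-0.0, -0.874, 0.486], [-1.0, 0.0, -0.0]]
force: [-4.2, 0.5, 12.1]
opening: 0.007
```

Flat is confirmed: the tip stops at z = 0.072 and the normal force rises. Now I'll push toward the lip with light pressure.

```bash
python3 -m inch '{"dp":[[-0.5,0,1],[-0.3,0,2],[0,0,2],[0,0,2],[0,0,2],[0,0,2],[0,0,2],[0,0,0]],"yaw":[0,0,0,0,0,0,0,0]}' 0;  python3 look.py 8
```

```text
time_s: 7.3
position: [0.565, 0.0482, 0.0831]
tcp_rot: [[0.005, -0.486, -0.874], [-0.001, -0.874, 0.486], [-1.0, -0.002, -0.004]]
force: [3.5, -1.2, 5.2]
opening: 0.006
t 7.3 p [0.565  0.0482 0.0831] ytool [-0.486 -0.874 -0.002] z [-0.874  0.486 -0.004] F [ 3.5 -1.2  5.2] op 0.01
```

View pics/scene8.png

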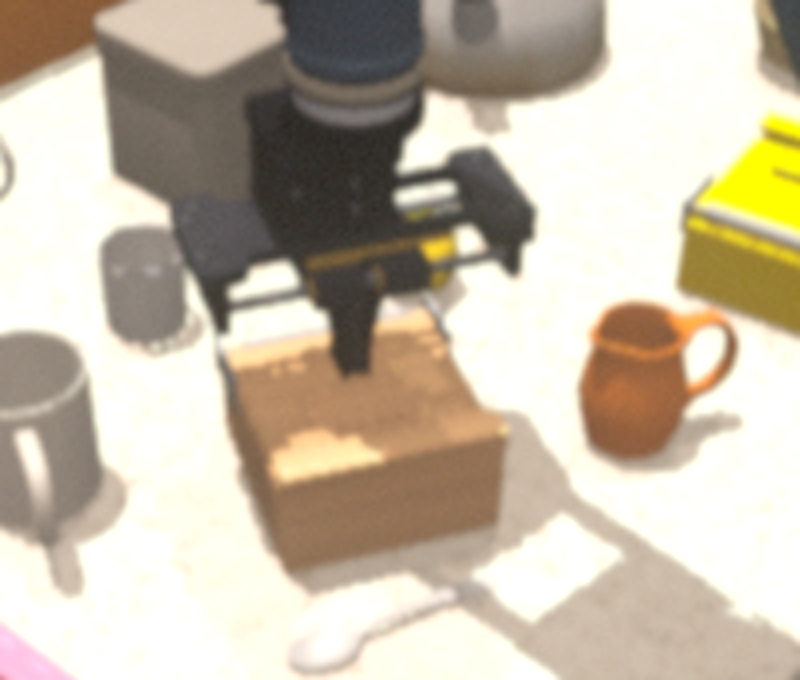

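```bash
python3 -m inch '{"dp":[[0,0,2],[0,0,2],[0,0,2],[0,0,2],[0,0,0]],"yaw":[0,0,0,0,0]}' 0; python3 -m inch '{"dp":[[0,0,2],[0,0,2],[0,0,2],[0,0,0]],"yaw":[0,0,0,0]}' 0;python3 look.py 9
```

```text
time_s: 7.82
position: [0.5578, 0.0522, 0.083]
tcp_rot: [[0.004, -0.486, -0.874], [-0.0, -0.874, 0.486], [-1.0, -0.002, -0.004]]
force: [2.8, -1.3, 5.4]
opening: 0.006
time_s: 8.15
position: [0.5525, 0.0551, 0.0829]
tcp_rot: [[0.004, -0.486, -0.874], [-0.0, -0.874, 0.486], [-1.0, -0.002, -0.004]]
force: [4.6, -2.6, 5.9]
opening: 0.003
t 8.15 p [0.5525 0.0551 0.0829] ytool [-0.486 -0.874 -0.002] z [-0.874  0.486 -0.004] F [ 4.6 -2.6  5.9] op 0.0
```

View pics/scene9.png

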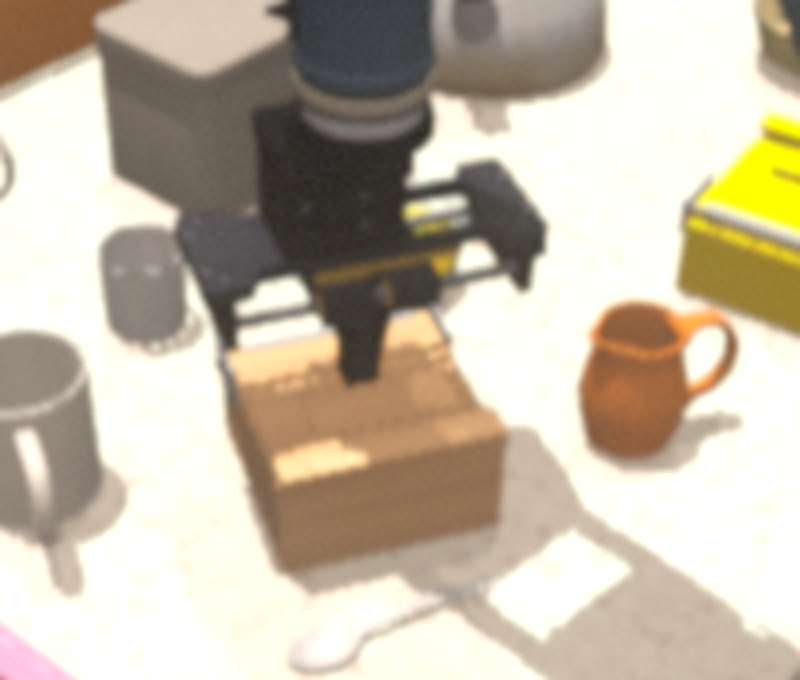

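```bash
python3 -m inch '{"dp":[[0,0,2],[0,0,2],[0,0,2],[0,0,0]],"yaw":[0,0,0,0]}' 0; python3 -m inch '{"dp":[[0,0,2],[0,0,2],[0,0,0]],"yaw":[0,0,0]}' 0;python3 look.py 10
```

```text
time_s: 8.58
position: [0.5472, 0.058, 0.0829]
tcp_rot: [[0.004, -0.486, -0.874], [-0.0, -0.874, 0.486], [-1.0, -0.002, -0.004]]
force: [3.8, -0.9, 5.0]
opening: 0.004
time_s: 8.83
position: [0.5438, 0.06, 0.0829]
tcp_rot: [[0.004, -0.486, -0.874], [-0.0, -0.874, 0.486], [-1.0, -0.002, -0.004]]
force: [4.0, -2.0, 5.3]
opening: 0.004
t 8.8333 p [0.5438 0.06   0.0829] ytool [-0.486 -0.874 -0.002] z [-0.874  0.486 -0.004] F [ 4.  -2.   5.3] op 0.0
```

View pics/scene10.png

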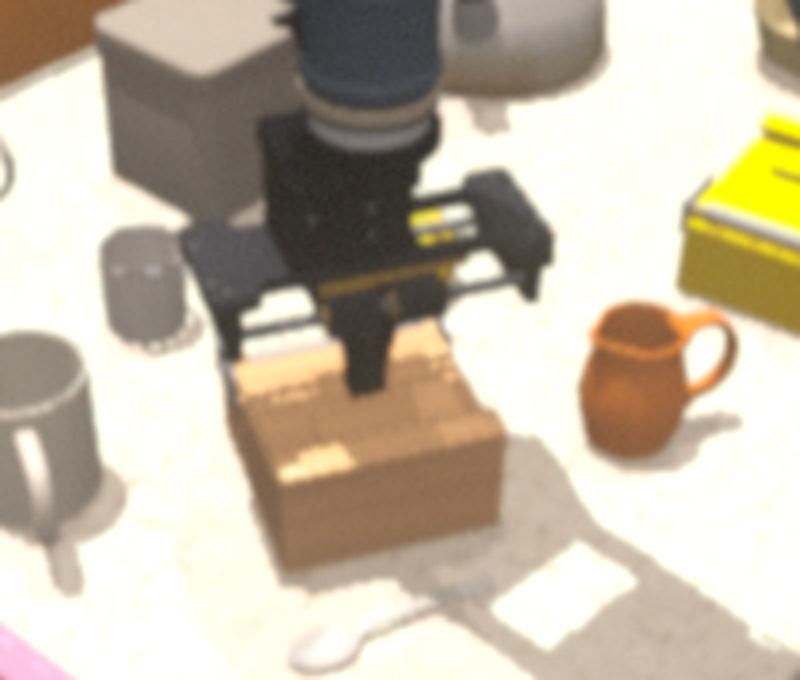

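```bash
python3 -m inch '{"dp":[[0,0,2],[0,0,2],[0,0,0]],"yaw":[0,0,0]}' 0; python3 -m inch '{"dp":[[0,0,2],[0,0,0]],"yaw":[0,0]}' 0;python3 -m inch '{"dp":[[0,0,2],[0,0,0]],"yaw":[0,0]}' 0
```

```text
time_s: 9.18
position: [0.5403, 0.062, 0.0829]
tcp_rot: [[0.004, -0.486, -0.874], [-0.0, -0.874, 0.486], [-1.0, -0.002, -0.004]]
force: [3.5, -1.8, 5.4]
opening: 0.005
time_s: 9.35
position: [0.5399, 0.0623, 0.0829]
tcp_rot: [[0.007, -0.486, -0.874], [-0.002, -0.874, 0.486], [-1.0, -0.002, -0.007]]
force: [6.1, -3.1, 3.6]
opening: 0.004
time_s: 9.52
position: [0.5398, 0.0624, 0.083]
tcp_rot: [[0.011, -0.486, -0.874], [-0.003, -0.874, 0.486], [-1.0, -0.003, -0.011]]
force: [8.6, -6.7, 1.5]
opening: 0.005
```

The push stalled at 11 N horizontal after 39 mm, about 20 mm to the step plus 18 mm of slide, so it should be home. I'll unload, lift and look.

```bash
python3 -m inch '{"dp":[[0,0,-3],[-3,0,-2],[-5,0,0],[-10,0,0],[-20,0,0],[-30,0,-10],[-30,0,-30],[-20,0,-30],[-10,0,-30],[0,0,0]],"yaw":[0,0,0,0,0,0,0,0,0,0]}' 0; python3 look.py 11
```

```text
time_s: 10.35
position: [0.6311, 0.0106, 0.2129]
tcp_rot: [[0.007, -0.488, -0.873], [-0.002, -0.873, 0.488], [-1.0, -0.002, -0.007]]
force: [0.6, -0.4, 0.1]
opening: 0.006
t 10.35 p [0.6311 0.0106 0.2129] ytool [-0.488 -0.873 -0.002] z [-0.873  0.488 -0.007] F [ 0.6 -0.4  0.1] op 0.01
```

View pics/scene11.png

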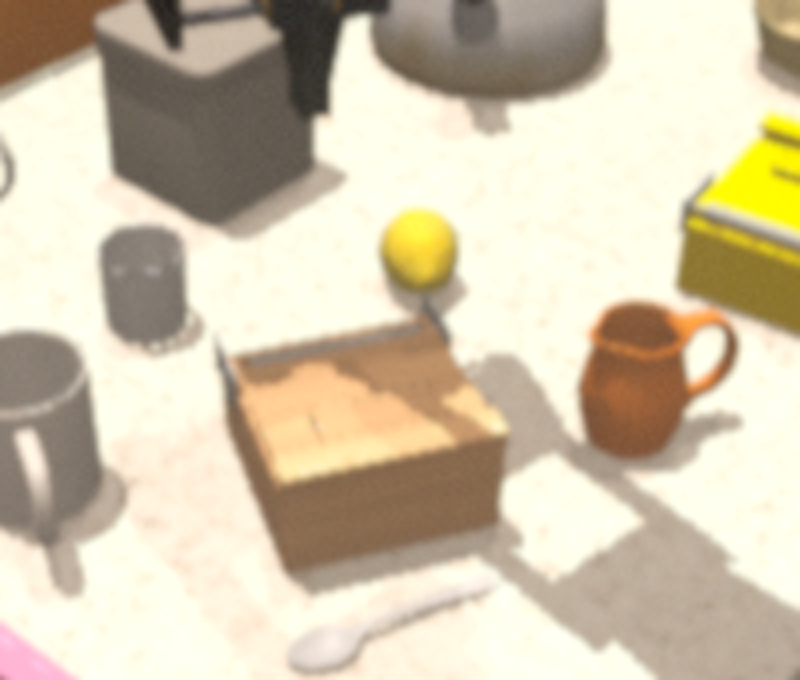

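View pics/top11.png

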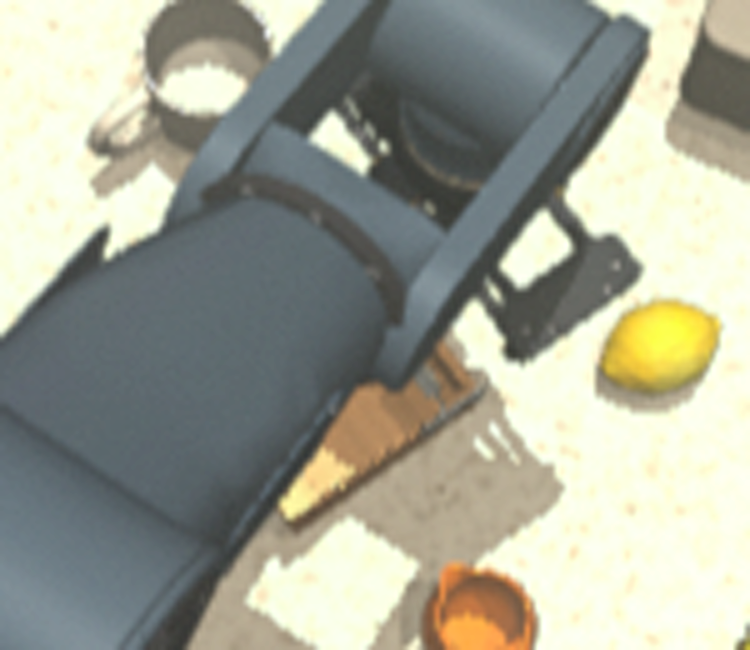

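The flap stays down by itself and the box hasn't shifted. The step ended about 26.5 mm from the lip edge, against 27 mm expected when fully home. I'll clear the arm for an unobstructed top view.

```bash
python3 -m inch '{"dp":[[-10,20,0],[-10,39,0],[0,39,0],[0,39,0],[0,39,0],[0,39,0],[0,39,0],[0,39,0],[0,39,0],[0,39,0],[0,30,0],[0,0,0],[0,0,0]],"yaw":[0,0,0,0,0,0,0,0,0,0,0,0,0]}' 0; python3 look.py 12
python3 - <<'E'
import cv2
a=cv2.imread('pics/top0.png')[190:280,210:330];b=dict(__import__('numpy').load('top12.npz'))['color'][190:280,210:330,::-1]
import numpy as np
cv2.imwrite('pics/cmp.png',cv2.resize(np.vstack([a,b]),None,fx=3.3*2-.2,fy=3.3,interpolation=cv2.INTER_CUBIC) if 0 else cv2.resize(np.hstack([a,b]),None,fx=3.3,fy=3.3,interpolation=cv2.INTER_CUBIC))
E
```

```text
time_s: 11.53
position: [0.4288, -0.3354, 0.2282]
tcp_rot: [[-0.004, -0.489, -0.872], [0.006, -0.872, 0.489], [-1.0, -0.003, 0.006]]
force: [0.5, 0.1, 0.4]
opening: 0.006
t 11.5333 p [ 0.4288 -0.3354  0.2282] ytool [-0.489 -0.872 -0.003] z [-0.872  0.489  0.006] F [0.5 0.1 0.4] op 0.01
```

View pics/top12.png

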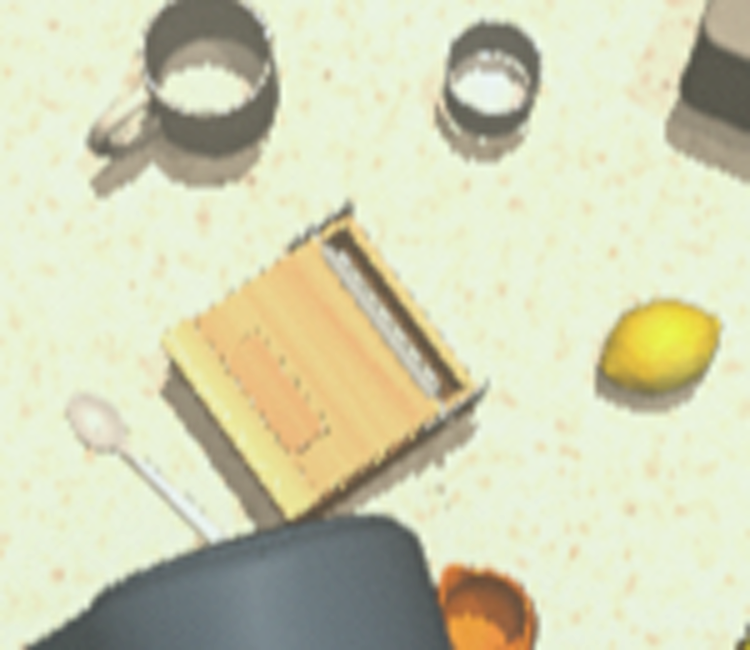

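View pics/scene12.png

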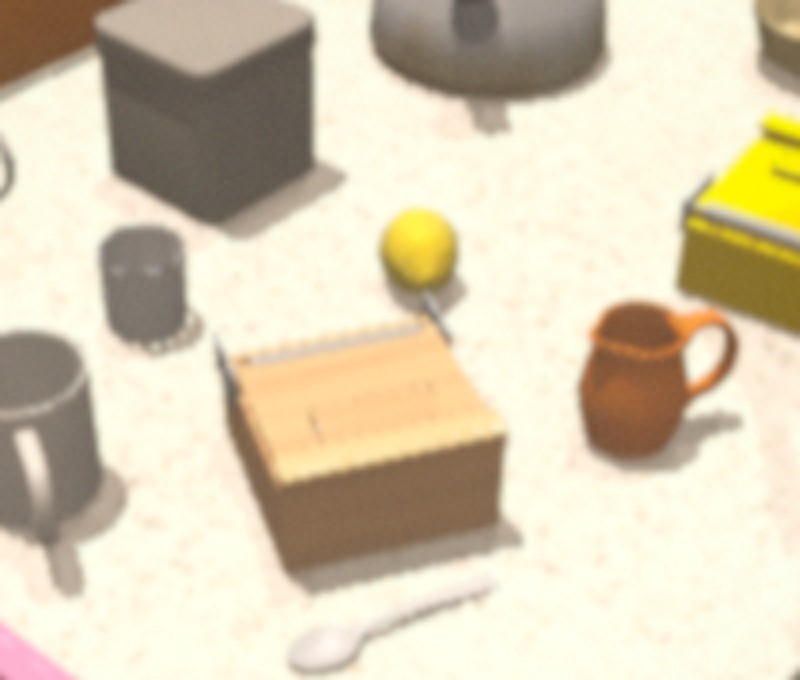

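View pics/cmp.png

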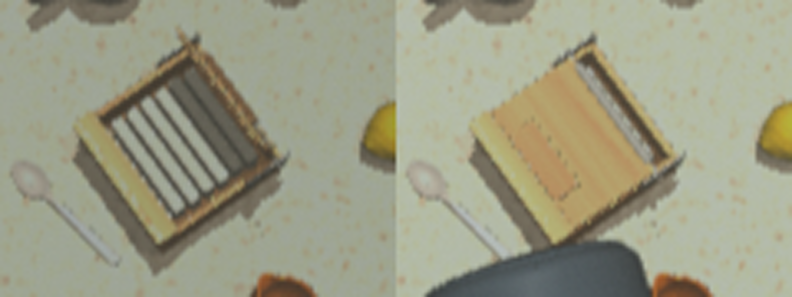

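The top view shows the flap flat, its free edge under the lip strip and the step at about (235,345)–(325,430). The gap behind the hinge end is open, and the box and bystanders are where they were. I'm handing in.

```bash
python3 -c "
from rig import bot
bot.hand_in();s=bot.read_state();print(s['time_s'],s['force'])"
```

```text
the job is handed in; nothing more can be done
the job is handed in; nothing more can be done
```

The tea-bag box is closed and I handed the job in at about 11.5 s. No verdict is reported, so the checks below are my own.

With the fingers shut, I folded the flap down from its outer side and pressed it flat. The fingertip stopped at 72 mm, the height given for the closed flap, with about 12 N down. I then pushed it by the step toward the lip until it stalled at about 11 N.

**Last checks:**
- **Tucked:** after I let go, the flap stayed flat with its free edge under the lip. The step ended about 26.5 mm from the lip edge, against 27 mm expected when fully home. That puts the slide near 18 mm.
- **Box and bystanders:** comparing the first and last pictures by eye, the box stands where it was. The mug, cup, lemon, teaspoon and jug look unmoved, though the arm hid part of the spoon handle and jug in the last top view.
- **Arm:** it is clear of the box, and the tool force read under 1 N.

**Disagreement:** the two-camera heights came out about 8 mm low. The lip read about 72 mm instead of 80 mm, and the flap's upper edge about 160 mm instead of 169 mm. I relied on fingertip contact and watching the flap move instead.

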